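# Proof-pull a newly glued box knob with a spring gauge and keep the load on

## Robot

A 6-joint arm with a two-finger parallel gripper is mounted at the origin on the work surface. World frame = base frame: x ahead of the robot, y to its left, z up, the work surface at z = 0. Lengths are in m, angles in rad, forces in N, time in s.
With the tool pointing down it reaches from about 0.325 to 0.9 m from the base axis. Payload 6.1 kg.
Tool frame: the origin (TCP) lies midway between the tips of the shut fingers; the grasp point (between the pads) lies 19 mm behind it (r.grip_depth is the y of the grasp point in the tool frame, in m); y points along the fingers, x is the direction in which the jaws open and shut, and the axes are right-handed (so a half turn about y gives the same grasp; the last joint's range is limited). The gripper opens to 87 mm and grips with 3 to 60 N. Pads are 19 mm wide; open, the fingers measure 117 mm over their backs; the gripper's body (75 mm by 190 mm) begins 51 mm behind the grasp point.
Start: joints at [1.065, 0.22, 1.526, -0, 1.395, -0.126], TCP at [0.232, 0.58, 0.223] pointing down, gripper open.
Joint ranges: [-2.98, 2.98], [-0.91, 2.08], [0.09, 2.57], [-1.24, 4.39], [0.2, 2.65], [-2.68, 2.68]. Speed limits (rad/s): [2.57, 2.57, 3.01, 3.14, 3.14, 3.14].

## Interface

Orientations are given as a unit quaternion [w, x, y, z].
In Python, from cell import status, optics, ticket, r gives the robot as it stands.
- The arm moves only by the tool arm_command, never from a script. Its argument "steps" is one flat list of numbers, 7 for each row, row after row: the shift along the tool's x, y, z as a fraction of full scale, then the turn, a rotation vector about the tool's x, y, z as a fraction of full scale, then the opening, from 0 (shut) to 1 (fully open). A call has exactly 8 rows; each row shifts and turns the pose as measured when the row begins, along the tool's axes as they then stand; what a row does not reach is not made up. Full scale, the value 1, is 0.025 m for a shift and 0.1 rad for a turn. A row lasts 1/12 s, in which the tool goes at most 41.7 mm and 7.16 degrees, less where a joint would pass 70% of its speed; a pose out of reach is approached as far as the arm can. A call with a number of a shift or a turn outside -1 to 1 is refused whole. A call with a gripper value outside its range is refused whole. The fingers move at their own pace and stop on an object; "squeeze" is the grip in N (left out, the last holds). Time passes only in rows, so rows that do not move let the fingers close, or fill a call up. It gives the time, the measured TCP pose, the force and the opening at its end, in the units of the state.
- status.state(): the state, without advancing time (a new reading comes with each control period).
- optics.snapshot(name): name is "scene" or "side" or "wrist"; returns the picture (420x560x3 uint8, red, green, blue); there is no depth.
- optics.get_calibration(name): a dict with "vfov" (degrees; the focal length in pixels is half the picture's height over the tangent of half this angle, whatever the lens; pixels are square), "cx", "cy" (the principal point, pixels), "position" and "rotation" of the camera in the world. Camera axes: x right, y down, z forward; pixel columns grow to the right and rows downward; lengths in m; the calibration is good to about 2 mm. The wrist camera is an equidistant fisheye: a pixel r from the principal point sees the ray r / f radians off the axis. A picture is of the moment at which its call begins: read the wrist's pose just before it. get_calibration takes no time and is no camera call; for the wrist camera it gives the pose at the moment of the call.
- ticket.job_done(): hands the job in, once; it reports no verdict.
Trained networks look in the newest picture that a camera, given by its name, has taken for a name from the list of things; names that differ only in an ending like _2 or _b are one class to them, and where a whole thing is asked for, a point or a joint stands for the part that bears it (a point fixed in the world has none). Each returns a list of dicts, best first, with "p" (0 to 1); they miss things now and then, are a little off and sometimes report something else, mostly with a low value. They report only what shows in the picture. A call takes as long as a camera call.
- optics.look_for(camera, name): "position" ([x, y, z] in m, in the coordinates of the camera as it stood for that picture, good to about 4 mm: the middle of the surface that is visible of it).
- optics.silhouettes(camera, name): "mask" (420x560 bool, what is visible of it).
The state is a dict: "time_s": time; "joint_positions": joint angles; "qd": joint speeds; "joint_efforts": joint torques, N m; "ee_pos": TCP position; "orientation": TCP orientation; "ft_force": force on the tool from outside, world axes, zero at the start; "moment": the same for the moment, N m; "gripper_width": opening from 0.0 (shut) to 1.0 (fully open).
Only numpy, scipy, OpenCV 4.12 (cv2) and the standard library are available. Lean on these libraries where they do the work, as an engineer would, in place of code of your own. Each camera call takes 0.05 s, during which the arm holds its last target.

## Task

Proof-pull the knob freshly glued on the small walnut box, using the spring gauge hooked to it: take the gauge's blue T-bar and draw it out until the black pointer stands within the width of the yellow clip, rest there for about two seconds, then draw on until the pointer stands within the width of the red clip and keep it there. Finish while still holding the bar at the red clip against the spring with the fingers; do not overshoot the red clip or let the bar snap back at any time. Leave both clips and everything else on the bench where they are.

Things in the scene. Friction and masses are not known exactly. Their poses are not given: they have to be found in the camera images.
- gauge: plywood test board 520 x 190 x 18 mm, fixed on the bench, carrying the gauge. Origin on its underside (bench level), straight below the bar's rest position; own x points from the bar towards the walnut box, so the bar is pulled along own -x; own z up. Board: own x -200..+320, y -95..+95 mm. A low scale rail runs along x -188..+48, y -57..-71 mm, top 34 mm above the bench.
- spring_case (a point): middle of the gauge's aluminium spring case, a tube 32 mm across and 120 mm long lying along the board's x (x +55..+175 mm), its top 54 mm above the bench; fixed to the board and hooked to the brass knob of the small walnut box, which is also fixed to the board (own x +220..+310, y -65..+65 mm, top 103 mm above the bench)
- bar_centre (a point): centre of the blue T-bar, 80 mm above the bench: a block 20 mm thick along the pull, 64 mm long across it, 24 mm high. At rest 45 mm clear before the spring case; other side free. Below it only an upright 30 mm wide, 10 mm thick, a carriage (top 39 mm) and a rod (top 44 mm). Take it from above, a finger on either side along the pull, or across its length.
- pull_bar (a joint): how far the bar is pulled out, m: 0 at rest (fully in), range 0 to 0.16. The spring returns it: about 4 N to start it, plus 50 N per metre (about 9 to 11 N at the red clip), slight friction.
- pointer_tip (a point): end of the black pointer, a bar 4 mm wide that moves with the blue bar and reaches over the scale rail; at own x of the bar centre, 68 mm to the board's -y side, 52 mm above the bench
- yellow_clip (a joint): place of the yellow clip on the scale rail, m, in the same measure as pull_bar: the pointer is at the clip's middle when pull_bar equals this. The clip stays where it is unless pushed.
- red_clip (a joint): place of the red clip on the scale rail, m, same measure as pull_bar. The clip stays where it is unless pushed.
- yellow_mark (a point): middle of the yellow clip's top, 47 mm above the bench; the clip is 16 mm wide along the pull (so 8 mm either side), 30 mm across it; the pointer passes 4 mm above it
- red_mark (a point): middle of the red clip's top, 47 mm above the bench; the clip is 16 mm wide along the pull (so 8 mm either side), 30 mm across it; the pointer passes 4 mm above it
- tin_mid (a point): red-labelled round paint tin standing near the boxed end of the board, 74 mm across, 100 mm high; point half-way up
- offcut_mid (a point): walnut offcut block 70 x 45 x 30 mm high beside the board; point at its centre
- brush_grip (a point): paint brush lying flat on the bench beside the scale-rail side of the board; point on its handle
- driver_grip (a point): screwdriver with red handle lying on the bench to the right; point on its handle
- case_mid (a point): flat walnut presentation case 150 x 220 x 45 mm high, lying at the far right; point at its centre
- glue_mid (a point): white glue bottle 56 mm across, 140 mm high, standing at the right; point half-way up
- hammer_grip (a point): hammer lying at the left; point on its handle

How it is judged:
On the way, in this order (a step that is already met when the one before it is completed fails the run):
1. the fingers hold the bar with the pointer within the yellow clip's width, at rest, for a second (x of pointer_tip in the frame of yellow_mark between -0.008 and 0.008 m and contact force between the fingers and gauge above 2 N and velocity of joint pull_bar between -0.02 and 0.02 m/s), for 1 s.
2. the fingers hold the bar with the pointer within the red clip's width (x of pointer_tip in the frame of red_mark between -0.008 and 0.008 m and contact force between the fingers and gauge above 2 N and velocity of joint pull_bar between -0.02 and 0.02 m/s), for 0.3 s.
At the end, for the whole second after the job is handed in: The fingers still hold the bar (over 2 N on it) against its spring with the pointer within the red clip's width (8 mm either side of its middle) and still (under 20 mm/s); the clips are within 4 mm and the other things within 25 mm of where they began (all of step 2 and distance of each of tin_mid, offcut_mid, brush_grip, driver_grip, case_mid, glue_mid, hammer_grip from where it was at the start of the episode below 0.025 m and distance of each of yellow_mark, red_mark from where it was at the start of the episode below 0.004 m); the arm keeps its last pose, push and grip.
It fails at once if the pointer is pulled past the red clip (more than 11 mm beyond its middle) (x of pointer_tip in the frame of red_mark below -0.011 m).
It fails at once if the bar snaps back (returns faster than 0.25 m/s) (velocity of joint pull_bar below -0.25 m/s).
It fails at once if a clip is pushed along the rail (over 4 mm) (distance of any of yellow_mark, red_mark from where it was at the start of the episode above 0.004 m).
It fails at once if another thing on the bench is moved (over 25 mm) (distance of any of tin_mid, offcut_mid, brush_grip, driver_grip, case_mid, glue_mid, hammer_grip from where it was at the start of the episode above 0.025 m).
It also fails if it takes over 48 s, if anything falls off the work surface, if the arm or the gripper's body presses on something with over 40 N, if the wrist force passes 120 N, or if a joint passes its speed limit or range.

## Working session

There is one attempt and no reset: what is moved stays moved. The work goes in short steps, Python scripts to look and compute and a tool call to move; the robot and the scene stay as the last step left them, time stands still between calls to the robot, and variables do not carry over. Pictures are saved under pics/ and viewed, and the job is handed in when it is done.

Besides the shell and the picture viewer there is one more tool, called after ">>>" as a command line: name --argument value ..., lists and objects as JSON in quotes. arm_command: Moves the arm, as the interface text tells. Its arguments: {"type":"object","properties":{"steps":{"type":"array"},"squeeze":{"type":"number"}},"required":["steps"]}

```bash
mkdir -p pics; ls; python3 - <<'E'
from cell import status, optics, ticket, r
import cv2
print(status.state())
for n in("scene","side","wrist"):
    c=optics.get_calibration(n);print(n,c)
    im=optics.snapshot(n);cv2.imwrite(f"pics/{n}0.png",im[:,:,::-1])
E
```

```text
pics
{'time_s': 0.0, 'joint_positions': array([ 1.06486223e+00,  2.21275748e-01,  1.52760169e+00, -1.82842074e-05,
        1.39470396e+00, -1.26110995e-01]), 'qd': array([ 9.60090394e-05, -5.64918598e-04, -1.90821290e-03, -3.25510168e-04,
        1.30890295e-03,  1.00567343e-04]), 'joint_efforts': array([-8.26902415e-04, -4.94607246e+01, -3.87381792e+01,  6.98145130e-02,
        5.70496742e-02, -1.50929059e-04]), 'ee_pos': array([0.23143381, 0.57990049, 0.22141151]), 'orientation': array([-0.58507184,  0.58571928,  0.39600099, -0.3972494 ]), 'ft_force': array([-0.5016092 ,  0.16113914, -0.16252432]), 'moment': array([-0.02415026, -0.0238071 ,  0.03302254]), 'gripper_width': 0.9990343491748862}
scene {'vfov': 57.130666747272016, 'cx': 273.87846378591144, 'cy': 208.26482247013004, 'position': array([0.84322834, 0.60937655, 1.2106985 ]), 'rotation': array([-0.06182341,  0.25369405,  0.93078751, -0.25583551])}
side {'vfov': 49.039305924101384, 'cx': 285.0302860483818, 'cy': 207.46912279067493, 'position': array([-0.24925006, -0.886174  ,  0.96833567]), 'rotation': array([-0.42928406,  0.83340589, -0.31052594,  0.15723695])}
wrist {'vfov': 65.70646984690485, 'cx': 274.78521920360083, 'cy': 212.11331538088174, 'position': array([0.16069148, 0.60890374, 0.38415073]), 'rotation': array([0.11704974, 0.81954481, 0.55547768, 0.07803975])}
```

View pics/scene0.png

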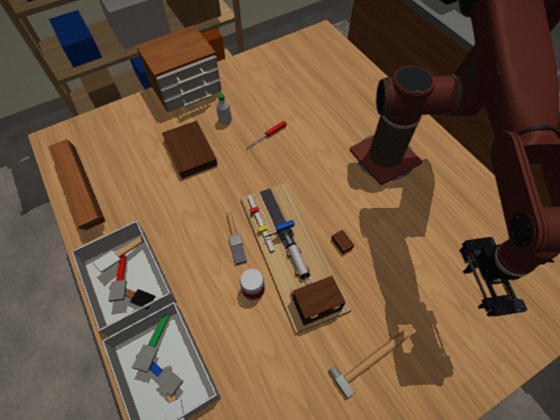

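View pics/side0.png

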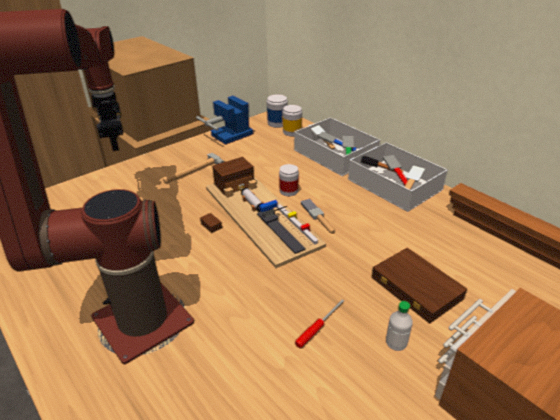

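View pics/wrist0.png

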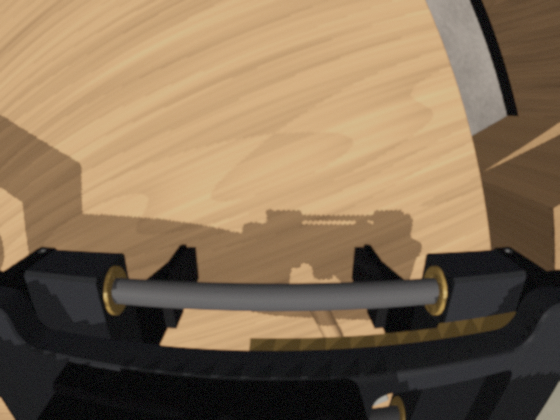

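The scene view shows the blue bar near (286,225), the red clip near (254,211), the yellow clip near (263,230) and the walnut box near (318,298). The wrist view sees only bare bench.

```bash
cat > h.py <<'E'
import numpy as np, cv2
from scipy.spatial.transform import Rotation as R
from cell import status, optics, ticket, r
def rot(q): return R.from_quat([q[1],q[2],q[3],q[0]])
def ray(n,u,v,c=None):
    c=c or optics.get_calibration(n); f=210/np.tan(np.radians(c['vfov']/2))
    x,y=(u-c['cx'])/f,(v-c['cy'])/f
    if n=='wrist':
        t=np.hypot(x,y); d=np.array([x/t*np.sin(t),y/t*np.sin(t),np.cos(t)]) if t>1e-9 else np.array([0,0,1.])
    else: d=np.array([x,y,1.]);d/=np.linalg.norm(d)
    return np.array(c['position']),rot(c['rotation']).apply(d)
def proj(n,P,c=None):
    c=c or optics.get_calibration(n); f=210/np.tan(np.radians(c['vfov']/2))
    p=rot(c['rotation']).inv().apply(np.asarray(P)-c['position'])
    if n=='wrist':
        t=np.arctan2(np.hypot(p[0],p[1]),p[2]); s=t/np.hypot(p[0],p[1]); return np.array([c['cx']+f*s*p[0],c['cy']+f*s*p[1]])
    return np.array([c['cx']+f*p[0]/p[2],c['cy']+f*p[1]/p[2]])
def atz(n,u,v,z,c=None):
    o,d=ray(n,u,v,c); return o+d*(z-o[2])/d[2]
def tri(rays):
    A=np.zeros((3,3));b=np.zeros(3)
    for o,d in rays:
        M=np.eye(3)-np.outer(d,d);A+=M;b+=M@o
    x=np.linalg.solve(A,b); return x,[np.linalg.norm((np.eye(3)-np.outer(d,d))@(x-o)) for o,d in rays]
def world(n,p,c=None):
    c=c or optics.get_calibration(n); return rot(c['rotation']).apply(p)+c['position']
E
python3 - <<'E'
from h import *
np.set_printoptions(precision=4,suppress=True)
for n in("scene","side"):
    for k in("gauge","spring_case","bar_centre","pointer_tip","yellow_mark","red_mark"):
        for d in optics.look_for(n,k)[:2]: 
            print(n,k,round(d['p'],2),world(n,d['position']),proj(n,world(n,d['position'])))
cent={}
for k in("bar_centre","yellow_mark","red_mark","spring_case"):
    rs=[]
    for n in("scene","side"):
        m=optics.silhouettes(n,k)
        if m:
            v,u=np.nonzero(m[0]['mask']);print(n,k,m[0]['p'],len(u),u.mean(),v.mean())
print(status.state()['time_s'])
E
python3 - <<'E'
import cv2
a=cv2.imread('pics/scene0.png')[170:340,220:370];b=cv2.imread('pics/side0.png')[150:270,195:345]
cv2.imwrite('pics/c1.png',cv2.resize(a,None,fx=3.5,fy=3.5,interpolation=cv2.INTER_CUBIC))
cv2.imwrite('pics/c2.png',cv2.resize(b,None,fx=5,fy=5,interpolation=cv2.INTER_CUBIC))
E
```

```text
scene gauge 0.63 [0.5513 0.1983 0.0141] [292.6664 260.6369]
scene gauge 0.38 [ 0.3229 -0.3311  0.0146] [272.1899 130.347 ]
scene spring_case 0.92 [0.5484 0.2022 0.0192] [294.0718 260.5263]
scene spring_case 0.5 [ 0.6596 -0.3899  0.0453] [189.2184 149.0699]
scene bar_centre 0.7 [0.5315 0.1069 0.0494] [283.6973 232.0554]
scene pointer_tip 0.67 [0.5318 0.1089 0.0538] [283.9421 231.9352]
scene red_mark 0.71 [0.5922 0.0554 0.0475] [260.5696 228.7876]
scene red_mark 0.58 [ 0.5779 -0.0222  0.0451] [253.3081 210.3219]
side gauge 0.61 [0.5154 0.111  0.0186] [265.3928 219.8779]
side spring_case 0.83 [0.5132 0.1128 0.0192] [264.5694 219.7632]
side spring_case 0.26 [ 0.4453 -0.5012  0.0825] [399.6539 324.8865]
side bar_centre 0.75 [0.5211 0.0971 0.0541] [269.0185 212.6774]
side pointer_tip 0.91 [0.5223 0.0957 0.0525] [269.5612 213.0915]
side yellow_mark 0.62 [0.5871 0.046  0.0519] [293.784  212.3356]
side red_mark 0.48 [ 0.5724 -0.0321  0.0512] [306.3583 224.9809]
scene bar_centre 0.78 278 284.4856115107914 230.28057553956833
side bar_centre 0.85 336 269.6190476190476 210.8779761904762
side red_mark 0.46 43 305.6744186046512 226.67441860465115
scene spring_case 0.58 7988 294.09226339509263 257.97784176264395
side spring_case 0.98 6051 262.3602710295819 214.05205751115517
1.15
```

View pics/c1.png

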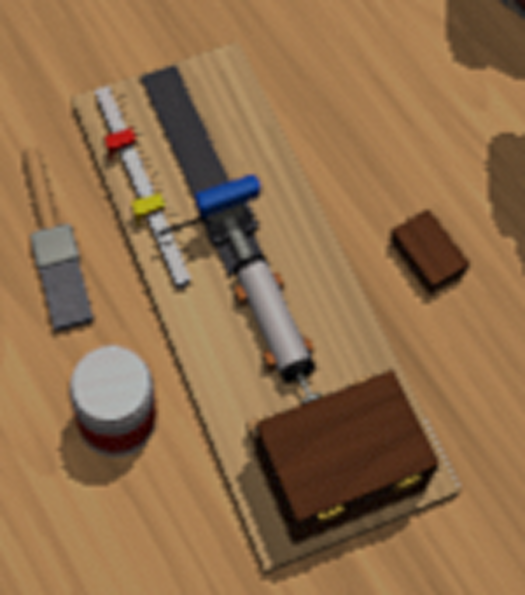

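View pics/c2.png

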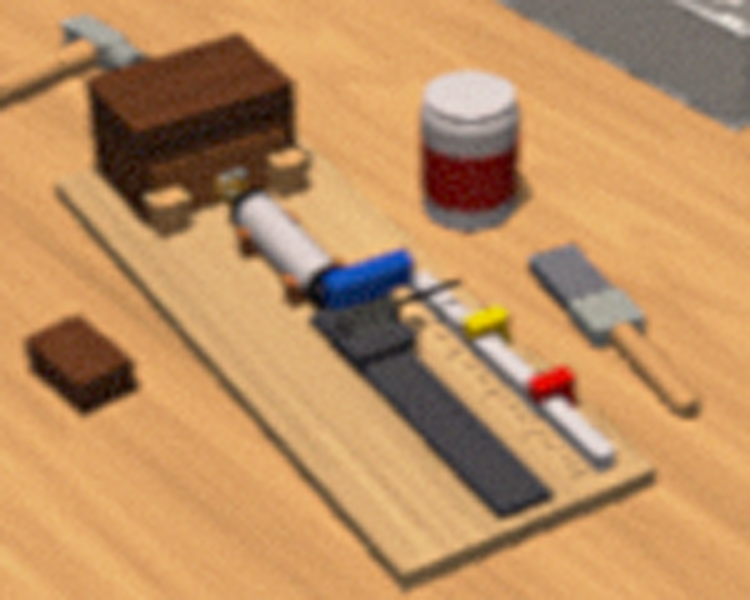

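Both crops show the pointer just on the spring side of the yellow clip, with the red clip further out along the pull. Next I'll fit the gauge pose from colour blobs in both views.

```bash
cat > fit.py <<'E'
from h import *
from scipy.optimize import least_squares
np.set_printoptions(precision=4,suppress=True)
def blobs(im):
    hsv=cv2.cvtColor(im,cv2.COLOR_RGB2HSV);H,S,V=cv2.split(hsv)
    return dict(blue=(H>105)&(H<125)&(S>150)&(V>60),yellow=(H>24)&(H<34)&(S>200)&(V>90),red=((H<6)|(H>174))&(S>200)&(V>100))
roi={'scene':(240,300,195,245),'side':(255,315,195,235)}
meas={}
for n in('scene','side'):
    im=cv2.imread(f'pics/{n}0.png')[:,:,::-1].copy(); 
    for k,m in blobs(im).items():
        a=roi[n]; mm=np.zeros_like(m);mm[a[2]:a[3],a[0]:a[1]]=m[a[2]:a[3],a[0]:a[1]]
        nn,l,s,c=cv2.connectedComponentsWithStats(mm.astype(np.uint8)); i=1+s[1:,4].argmax()
        print(n,k,s[i],c[i]); meas[n,k]=c[i]
for k in('blue','yellow','red'): print(k,tri([ray(n,*meas[n,k]) for n in('scene','side')]))
top={'scene':[(72,100),(237,45),(458,490)],'side':[]}
corners=[('scene',220+72/3.5,170+97/3.5,(-.2,-.095,.018)),('scene',220+237/3.5,170+45/3.5,(-.2,.095,.018)),('scene',220+460/3.5,170+487/3.5,(.32,.095,.018)),
('side',195+408/5,150+575/5,(-.2,.095,.018)),('side',195+655/5,150+470/5,(-.2,-.095,.018)),('side',195+57/5,150+185/5,(.32,.095,.018))]
def T(p,q): 
    c,s=np.cos(p[2]),np.sin(p[2]); return np.array([p[0]+c*q[0]-s*q[1],p[1]+s*q[0]+c*q[1],q[2]])
cal={n:optics.get_calibration(n) for n in('scene','side')}
def res(p):
    o=[]
    for n in cal:
        for k,x,y,z in(('blue',0,0,.08),('yellow',-p[3],-.064,.042),('red',-p[4],-.064,.042)):
            o+=list(2*(proj(n,T(p,(x,y,z)),cal[n])-meas[n,k]))
    for n,u,v,q in corners: o+=list(proj(n,T(p,q),cal[n])-(u,v))
    return np.array(o)
f=least_squares(res,[.53,.1,2,.03,.08],loss='soft_l1');print(f.x,f.cost);print(res(f.x).reshape(-1,2))
E
python3 fit.py
```

```text
scene blue [276 220  18  10  91] [284.2198 224.6703]
scene yellow [258 226   8   5  28] [261.5714 228.1429]
scene red [250 207   8   5  26] [253.7692 209.2692]
side blue [259 201  18  11 118] [267.3136 205.7288]
side yellow [288 212   8   4  21] [291.7619 213.4286]
side red [301 224   9   5  29] [305.     226.0345]
blue (array([0.5217, 0.1002, 0.0811]), [np.float64(0.003482473154190767), np.float64(0.0034824731541907923)])
yellow (array([0.5863, 0.0538, 0.0436]), [np.float64(0.001071915988931194), np.float64(0.001071915988931242)])
red (array([ 0.5734, -0.0258,  0.0428]), [np.float64(0.0007810626130950047), np.float64(0.0007810626130950659)])
[0.5262 0.0994 1.4192 0.0365 0.117 ] 12.187783669553113
[[-0.4801  1.4231]
 [ 1.852  -0.1493]
 [ 1.2526 -0.1076]
 [ 4.4859 -0.4559]
 [-0.3996  1.2289]
 [-0.2423  0.7143]
 [-1.5494 -0.5824]
 [-0.6962 -1.9026]
 [-0.0208  0.0505]
 [-0.0714 -0.7724]
 [ 1.2722 -1.4166]
 [-0.632  -1.5311]]
```

```bash
cat > plan.py <<'E'
from h import *
import sys
np.set_printoptions(precision=3,suppress=True)
# target tcp & yaw: tool x along own x
def rep(P,yaw):
    s=status.state();q=rot(s['orientation']);M=q.as_matrix()
    x=np.array([np.cos(yaw),np.sin(yaw),0]);y=np.array([0,0,-1.])
    if M[:,0]@x<0: x=-x
    Rt=np.column_stack([x,y,np.cross(x,y)])
    rv=R.from_matrix(M.T@Rt).as_rotvec()
    print('t',s['time_s'],'tcp',s['ee_pos'],'w',s['gripper_width'],'F',s['ft_force'],'j',s['joint_positions'])
    print('toolaxes cols\n',M)
    d=np.array(P)-s['ee_pos'];print('d',d,'\nshift rows:',(M.T@d)/.025,'in final frame',(Rt.T@d)/.025,'turn rows',rv/.1)
if __name__=='__main__': rep([float(a) for a in sys.argv[1:4]],float(sys.argv[4]))
E
python3 plan.py .525 .0995 .2 1.42
```

```text
t 1.15 tcp [0.232 0.58  0.223] w 0.996002706687342 F [-1.086 -0.725  0.353] j [ 1.065  0.22   1.526 -0.     1.395 -0.126]
toolaxes cols
 [[ 0.371 -0.    -0.929]
 [ 0.929 -0.     0.371]
 [-0.    -1.    -0.   ]]
d [ 0.293 -0.481 -0.023] 
shift rows: [-13.519   0.901 -18.028] in final frame [-17.258   0.901 -14.489] turn rows [ 0.   -2.29 -0.  ]
```

>>> arm_command --steps '[-0.6,0,-0.78,0,-0.29,0,1,-0.6,0,-0.78,0,-0.29,0,1,-0.6,0,-0.78,0,-0.29,0,1,-0.6,0,-0.78,0,-0.29,0,1,-0.65,0,-0.75,0,-0.29,0,1,-0.65,0,-0.75,0,-0.29,0,1,-0.65,0,-0.7,0,-0.29,0,1,-0.65,0,-0.7,0,-0.29,0,1]'

```text
time_s: 1.82
ee_pos: [0.3433, 0.4167, 0.2222]
orientation: [0.532, -0.531, -0.467, 0.466]
ft_force: [-0.9, -0.1, -0.5]
gripper_width: 0.998
```

```bash
python3 plan.py .525 .0995 .2 1.42
```

```text
t 1.8167 tcp [0.343 0.417 0.222] w 0.9981291008953227 F [-0.915 -0.084 -0.484] j [ 0.734  0.016  1.75   0.002  1.374 -0.708]
toolaxes cols
 [[ 0.129 -0.    -0.992]
 [ 0.992  0.002  0.129]
 [ 0.002 -1.     0.001]]
d [ 0.182 -0.317 -0.022] 
shift rows: [-11.649   0.854  -8.843] in final frame [-11.454   0.888  -9.091] turn rows [-0.007  0.216  0.024]
```

>>> arm_command --steps '[-0.8,0,-0.6,0,0.03,0,1,-0.8,0,-0.6,0,0.03,0,1,-0.8,0,-0.6,0,0.03,0,1,-0.8,0,-0.6,0,0.03,0,1,-0.8,0,-0.6,0,0.03,0,1,-0.8,0,-0.6,0,0.03,0,1,-0.8,0,-0.6,0,0.03,0,1,-0.8,0,-0.6,0,0.03,0,1]'

```text
time_s: 2.48
ee_pos: [0.4447, 0.2332, 0.2233]
orientation: [0.537, -0.536, -0.463, 0.459]
ft_force: [0.6, -0.1, 0.5]
gripper_width: 1.003
```

```bash
python3 plan.py .525 .0995 .2 1.42
```

```text
t 2.4833 tcp [0.445 0.233 0.223] w 1.0034335971005255 F [ 0.559 -0.076  0.456] j [ 0.324 -0.082  1.844  0.003  1.375 -1.096]
toolaxes cols
 [[ 0.151  0.003 -0.989]
 [ 0.989  0.005  0.151]
 [ 0.005 -1.    -0.003]]
d [ 0.08  -0.134 -0.023] 
shift rows: [-4.806  0.917 -3.982] in final frame [-4.804  0.931 -3.981] turn rows [ 0.026 -0.007  0.05 ]
```

>>> arm_command --steps '[-0.8,0.1,-0.66,0,0,0,1,-0.8,0.1,-0.66,0,0,0,1,-0.8,0.1,-0.66,0,0,0,1,-0.8,0.1,-0.66,0,0,0,1,-0.8,0.1,-0.66,0,0,0,1,-0.8,0.1,-0.66,0,0,0,1,0,0,0,0,0,0,1,0,0,0,0,0,0,1]'

```text
time_s: 3.15
ee_pos: [0.5301, 0.0879, 0.2093]
orientation: [-0.537, 0.539, 0.462, -0.456]
ft_force: [-0.4, 0.7, -0.0]
gripper_width: 1.005
```

```bash
python3 plan.py .525 .0995 .2 1.42; python3 - <<'E'
from h import *
np.set_printoptions(precision=4,suppress=True)
c=optics.get_calibration('wrist');im=optics.snapshot('wrist');cv2.imwrite('pics/w1.png',im[:,:,::-1]);print(c)
np.save('pics/w1cal.npy',c,allow_pickle=True)
for k in('bar_centre','pointer_tip','yellow_mark','red_mark'):
    for d in optics.look_for('wrist',k)[:2]:
        P=world('wrist',d['position'],c);print(k,d['p'],P,proj('wrist',P,c))
print('pred',proj('wrist',(.5262,.0994,.08),c))
E
```

```text
t 3.15 tcp [0.53  0.088 0.209] w 1.0052736353518306 F [-0.433  0.736 -0.036] j [ 0.015  0.013  1.778  0.004  1.342 -1.399]
toolaxes cols
 [[ 0.157  0.008 -0.988]
 [ 0.988  0.004  0.157]
 [ 0.005 -1.    -0.008]]
d [-0.005  0.012 -0.009] 
shift rows: [0.423 0.372 0.278] in final frame [0.427 0.371 0.273] turn rows [ 0.077 -0.065  0.054]
{'vfov': 65.70646984690485, 'cx': 274.78521920360083, 'cy': 212.11331538088174, 'position': array([0.4534, 0.0996, 0.3713]), 'rotation': array([0.1083, 0.7527, 0.6423, 0.0957])}
bar_centre 0.91 [0.5207 0.1026 0.0851] [288.18  191.523]
pointer_tip 0.52 [0.5196 0.1424 0.0168] [320.6378 171.3955]
yellow_mark 0.88 [0.5808 0.0579 0.0475] [253.4854 244.0165]
red_mark 0.63 [ 0.5671 -0.024   0.0499] [178.2557 243.4694]
red_mark 0.56 [0.525  0.1026 0.087 ] [288.8851 196.5702]
pred [285.3353 196.5441]
```

View pics/w1.png

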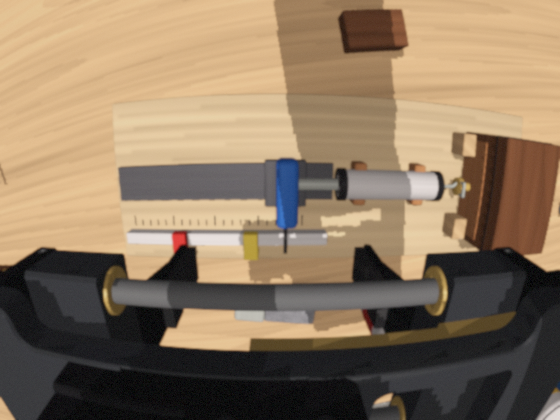

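The wrist view shows the blue bar at x≈287 (rows 158–228), its pointer at (285,243), the yellow clip at (251,246) and the red clip at (179,240). The pull goes left in this picture. I'll refine the measurement from it.

```bash
python3 - <<'E'
from h import *
np.set_printoptions(precision=4,suppress=True)
im=cv2.imread('pics/w1.png')[:,:,::-1].copy();c=np.load('pics/w1cal.npy',allow_pickle=True).item()
H,S,V=cv2.split(cv2.cvtColor(im,cv2.COLOR_RGB2HSV))
ms=dict(blue=(H>105)&(H<125)&(S>150)&(V>60),yellow=(H>20)&(H<34)&(S>180)&(V>80),red=((H<6)|(H>174))&(S>200)&(V>100))
yaw=1.419;ox=np.array([np.cos(yaw),np.sin(yaw),0]);oy=np.array([-np.sin(yaw),np.cos(yaw),0])
B=np.array([.5262,.0994,0])
def own(P): return np.array([(P-B)@ox,(P-B)@oy,P[2]])
for k,m in ms.items():
    mm=np.zeros_like(m);mm[150:262,150:330]=m[150:262,150:330]
    n,l,s,ce=cv2.connectedComponentsWithStats(mm.astype(np.uint8));i=1+s[1:,4].argmax();x,y,w,h,a=s[i]
    print(k,s[i],ce[i])
    for z in((.092,) if k=='blue' else (.047,)):
        for u in(x-.5,x+w-.5,ce[i][0]): print('  own at z',z,own(atz('wrist',u,ce[i][1],z,c)))
print('pointer',own(atz('wrist',285.5,243,.052,c)))
# board corners top z .018: left edge etc
for u,v in((113,104),(120,184),(128,237),(341,185)): print(u,v,own(atz('wrist',u,v,.018,c)))
im2=cv2.resize(im[140:270,110:350],None,fx=3.3,fy=3.3,interpolation=cv2.INTER_CUBIC);cv2.imwrite('pics/w1c.png',im2[:,:,::-1])
E
```

```text
blue [ 277  160   21   69 1331] [286.7776 192.3546]
  own at z 0.092 [-0.0082  0.0068  0.092 ]
  own at z 0.092 [0.0103 0.0067 0.092 ]
  own at z 0.092 [0.0008 0.0068 0.092 ]Traceback (most recent call last):
  File "<stdin>", line 11, in <module>
ValueError: attempt to get argmax of an empty sequence
```

```bash
cat > wm.py <<'E'
from h import *
import sys
np.set_printoptions(precision=4,suppress=True)
yaw=1.419;ox=np.array([np.cos(yaw),np.sin(yaw),0]);oy=np.array([-np.sin(yaw),np.cos(yaw),0])
B=np.array([.5262,.0994,0])
def own(P): return np.array([(P-B)@ox,(P-B)@oy,P[2]])
def run(name,roi=(150,262,150,330)):
    im=cv2.imread(f'pics/{name}.png')[:,:,::-1].copy();c=np.load(f'pics/{name}cal.npy',allow_pickle=True).item()
    H,S,V=cv2.split(cv2.cvtColor(im,cv2.COLOR_RGB2HSV))
    ms=dict(blue=(H>105)&(H<125)&(S>150)&(V>60),yellow=(H>19)&(H<34)&(S>170)&(V>70),red=((H<6)|(H>174))&(S>180)&(V>80))
    for k,m in ms.items():
        mm=np.zeros_like(m);a=roi;mm[a[0]:a[1],a[2]:a[3]]=m[a[0]:a[1],a[2]:a[3]]
        n,l,s,ce=cv2.connectedComponentsWithStats(mm.astype(np.uint8))
        if n<2: print(k,'none');continue
        i=1+s[1:,4].argmax();x,y,w,h,_=s[i]
        z=.092 if k=='blue' else .047
        print(k,s[i],ce[i],[own(atz('wrist',u,ce[i][1],z,c))[:2] for u in(x-.5,x+w-.5,ce[i][0])])
    # pointer: darkest column near rows
    return im,c
if __name__=='__main__':
    im,c=run(sys.argv[1])
    im2=cv2.resize(im[140:270,110:350],None,fx=3.3,fy=3.3,interpolation=cv2.INTER_CUBIC);cv2.imwrite(f'pics/{sys.argv[1]}c.png',im2[:,:,::-1])
    print('pointer@285.5,243',own(atz('wrist',285.5,243,.052,c)))
    for u,v in((113,104),(120,184),(128,237)): print(u,v,own(atz('wrist',u,v,.018,c)))
    print(im[246,251],im[240,179])
E
python3 wm.py w1
```

```text
blue [ 277  160   21   69 1331] [286.7776 192.3546] [array([-0.0082,  0.0068]), array([0.0103, 0.0067]), array([0.0008, 0.0068])]
yellow [245 233  11   3  25] [250.12 233.72] [array([-0.0421, -0.0486]), array([-0.0304, -0.0486]), array([-0.0361, -0.0486])]
red [174 232  13  21 183] [179.3005 239.6831] [array([-0.1218, -0.0558]), array([-0.1067, -0.0557]), array([-0.115 , -0.0557])]
pointer@285.5,243 [ 0.0014 -0.0575  0.052 ]
113 104 [-0.1961  0.0984  0.018 ]
120 184 [-0.1943  0.0029  0.018 ]
128 237 [-0.1929 -0.0646  0.018 ]
[182 156  62] [226  69  64]
```

```bash
sleep 1
```

```text
(no output)
```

View pics/w1c.png

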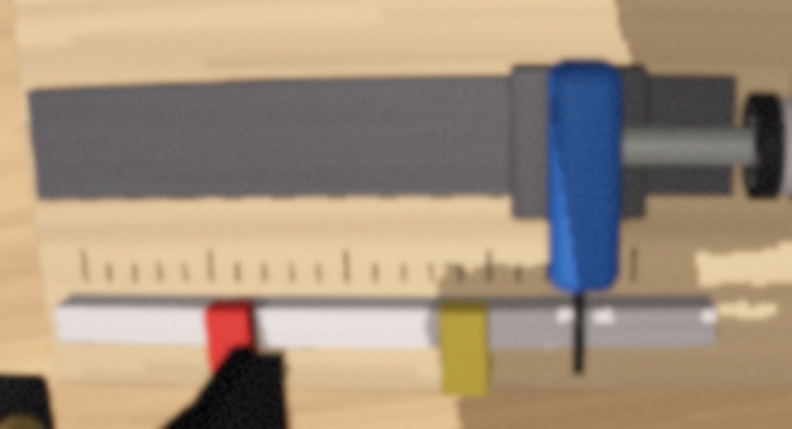

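>>> arm_command --steps '[0.2,0,0.1,0.04,-0.03,0.03,1,0.2,0.5,0.1,0.03,-0.03,0.02,1,0.1,0.8,0,0,0,0,1,0,0.8,0,0,0,0,1,0,0.8,0,0,0,0,1,0,0.6,0,0,0,0,1,0,0.3,0,0,0,0,1,0,0,0,0,0,0,1]'

```text
time_s: 4.07
ee_pos: [0.5237, 0.1124, 0.1087]
orientation: [-0.533, 0.533, 0.466, -0.464]
ft_force: [-0.4, -0.2, 0.3]
gripper_width: 1.0
```

```bash
python3 plan.py .5264 .1 .063 1.419
```

```text
t 4.0667 tcp [0.524 0.112 0.109] w 1.0002639076092157 F [-0.359 -0.244  0.324] j [ 0.063  0.118  1.867  0.001  1.154 -1.371]
toolaxes cols
 [[ 0.136  0.003 -0.991]
 [ 0.991  0.001  0.136]
 [ 0.002 -1.    -0.002]]
d [ 0.003 -0.012 -0.046] 
shift rows: [-0.478  1.83  -0.17 ] in final frame [-0.473  1.83  -0.181] turn rows [0.024 0.149 0.016]
```

>>> arm_command --steps '[-0.25,0.3,-0.1,0.02,0.08,0.01,1,-0.15,0.4,-0.07,0,0.06,0,1,0,0.4,0,0,0,0,1,0,0.4,0,0,0,0,1,0,0.25,0,0,0,0,1,0,0.05,0,0,0,0,1,0,0,0,0,0,0,1,0,0,0,0,0,0,1]'

```text
time_s: 4.73
ee_pos: [0.5279, 0.1016, 0.0605]
orientation: [-0.536, 0.537, 0.461, -0.46]
ft_force: [-0.9, -0.4, -0.5]
gripper_width: 1.001
```

```bash
python3 plan.py .5264 .1 .063 1.419;  python3 - <<'E'
from h import *
c=optics.get_calibration('wrist');im=optics.snapshot('wrist');cv2.imwrite('pics/w2.png',im[:,:,::-1]);np.save('pics/w2cal.npy',c,allow_pickle=True)
E
```

```text
t 4.7333 tcp [0.528 0.102 0.061] w 1.0011802175293236 F [-0.905 -0.352 -0.52 ] j [ 0.043  0.19   1.888  0.001  1.06  -1.376]
toolaxes cols
 [[ 0.151  0.003 -0.989]
 [ 0.989  0.001  0.151]
 [ 0.001 -1.    -0.002]]
d [-0.002 -0.002  0.002] 
shift rows: [-0.071 -0.099  0.05 ] in final frame [-0.071 -0.099  0.05 ] turn rows [0.024 0.002 0.009]
```

View pics/w2.png

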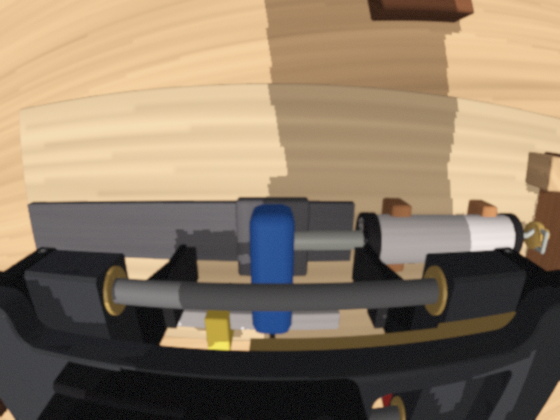

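The wrist view shows the bar (x≈272) between the two fingers (x≈180 and 370). I'll close on it.

>>> arm_command --steps '[-0.05,0,0,0,0,0,0.5,0,0,0,0,0,0,0,0,0,0,0,0,0,0,0,0,0,0,0,0,0,0,0,0,0,0,0,0,0,0,0,0,0,0,0,0,0,0,0,0,0,0,0,0,0,0,0,0,0]' --squeeze 35

```text
time_s: 5.45
ee_pos: [0.5297, 0.1005, 0.0633]
orientation: [-0.535, 0.538, 0.463, -0.459]
ft_force: [-0.3, 0.5, -0.5]
gripper_width: 0.476
```

```bash
python3 plan.py .5264 .1 .063 1.419;  python3 - <<'E'
from h import *
c=optics.get_calibration('wrist');im=optics.snapshot('wrist');cv2.imwrite('pics/w3.png',im[:,:,::-1]);np.save('pics/w3cal.npy',c,allow_pickle=True)
E
```

```text
t 5.45 tcp [0.53  0.101 0.063] w 0.47634895249869047 F [-0.346  0.456 -0.545] j [ 0.041  0.186  1.887  0.001  1.061 -1.379]
toolaxes cols
 [[ 0.151  0.007 -0.989]
 [ 0.989  0.001  0.151]
 [ 0.002 -1.    -0.007]]
d [-0.003 -0.001 -0.   ] 
shift rows: [-0.04   0.01   0.128] in final frame [-0.04   0.011  0.128] turn rows [0.072 0.005 0.019]
```

View pics/w3.png

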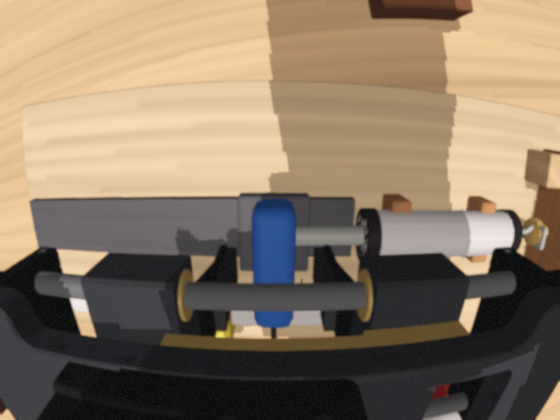

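The fingers are half closed, evenly either side of the bar (x≈274). I'll keep closing.

>>> arm_command --steps '[0,0,0,0,0,0,0,0,0,0,0,0,0,0,0,0,0,0,0,0,0,0,0,0,0,0,0,0,0,0,0,0,0,0,0,0,0,0,0,0,0,0,0,0,0,0,0,0,0,0,0,0,0,0,0,0]'

```text
time_s: 6.17
ee_pos: [0.5295, 0.0998, 0.0631]
orientation: [-0.535, 0.538, 0.462, -0.459]
ft_force: [0.3, -1.1, 0.6]
gripper_width: 0.231
```

```bash
python3 plan.py .5264 .1 .063 1.419
```

```text
t 6.1667 tcp [0.53  0.1   0.063] w 0.23060239864795484 F [ 0.323 -1.084  0.568] j [ 0.04   0.186  1.888 -0.001  1.061 -1.379]
toolaxes cols
 [[ 0.151  0.007 -0.988]
 [ 0.989 -0.     0.151]
 [ 0.001 -1.    -0.007]]
d [-0.003  0.    -0.   ] 
shift rows: [-0.01   0.005  0.124] in final frame [-0.01   0.006  0.124] turn rows [0.067 0.001 0.007]
```

Opening is 0.231, which is 20 mm, so the bar is held. Now I'll pull towards yellow (about 36 mm).

>>> arm_command --steps '[-0.1,0,0,0,0,0,0,-0.2,0,0,0,0,0,0,-0.2,0,0,0,0,0,0,-0.2,0,0,0,0,0,0,-0.2,0,0,0,0,0,0,-0.2,0,0,0,0,0,0,-0.1,0,0,0,0,0,0,0,0,0,0,0,0,0]'

```text
time_s: 6.83
ee_pos: [0.5257, 0.0753, 0.0632]
orientation: [0.537, -0.536, -0.466, 0.456]
ft_force: [1.7, 4.7, -0.8]
gripper_width: 0.226
```

```bash
cat > d.py <<'E'
from h import *
np.set_printoptions(precision=4,suppress=True)
s=status.state();yaw=1.419;ox=np.array([np.cos(yaw),np.sin(yaw),0]);oy=np.array([-np.sin(yaw),np.cos(yaw),0])
d=s['ee_pos']-np.array([.5295,.0998,.0631]);print('t',s['time_s'],'pull mm',-1e3*d@ox,'side',1e3*d@oy,'dz',1e3*d[2],'w',s['gripper_width'],'Fpull',s['ft_force']@ox,s['ft_force'])
print(rot(s['orientation']).as_matrix())
E
python3 d.py
```

```text
t 6.8333 pull mm 24.776520673980706 side 0.07006288575490993 dz 0.0873873656931784 w 0.22637436312534948 Fpull 4.869723760312182 [ 1.7283  4.662  -0.8113]
[[ 0.1501  0.0105 -0.9886]
 [ 0.9886  0.0109  0.1502]
 [ 0.0124 -0.9999 -0.0088]]
```

>>> arm_command --steps '[-0.12,0,0,0,0,0,0,-0.2,0,0,0,0,0,0,-0.14,0,0,0,0,0,0,-0.05,0,0,0,0,0,0,0,0,0,0,0,0,0,0,0,0,0,0,0,0,0,0,0,0,0,0,0,0,0,0,0,0,0,0]'

```text
time_s: 7.5
ee_pos: [0.5244, 0.067, 0.0631]
orientation: [0.538, -0.534, -0.469, 0.454]
ft_force: [0.5, 5.0, -0.3]
gripper_width: 0.229
```

```bash
python3 d.py; python3 - <<'E'
from h import *
for n in('scene','wrist','side'):
    c=optics.get_calibration(n);im=optics.snapshot(n);cv2.imwrite(f'pics/{n}4.png',im[:,:,::-1]);np.save(f'pics/{n}4cal.npy',c,allow_pickle=True)
    for k in('bar_centre','yellow_mark','red_mark'):
        for d in optics.look_for(n,k)[:1]: print(n,k,d['p'],world(n,d['position'],c))
    if n!='wrist':
        a=(slice(170,270),slice(220,340)) if n=='scene' else (slice(180,270),slice(220,340))
        cv2.imwrite(f'pics/{n}4c.png',cv2.resize(im[a],None,fx=6,fy=6,interpolation=cv2.INTER_CUBIC)[:,:,::-1])
E
python3 d.py
```

```text
t 7.5 pull mm 33.22647693188371 side 0.05005088030988514 dz 0.03242284993565381 w 0.22868201513568376 Fpull 5.048430358178421 [ 0.4712  5.0351 -0.2934]
[[ 0.1488  0.0133 -0.9888]
 [ 0.9887  0.0176  0.149 ]
 [ 0.0194 -0.9998 -0.0106]]
scene bar_centre 0.65 [0.53517125 0.08571208 0.04024983]
scene yellow_mark 0.38 [0.5909996  0.05529495 0.04415028]
scene red_mark 0.63 [ 0.46586066 -0.477617    0.07390531]
wrist bar_centre 0.67 [0.50995226 0.07565258 0.08092601]
wrist yellow_mark 0.64 [0.58603991 0.05169929 0.04763819]
side bar_centre 0.51 [0.51145911 0.06447186 0.04213966]
side yellow_mark 0.62 [0.58581547 0.04825779 0.04676731]
side red_mark 0.46 [ 0.57358737 -0.03293475  0.05117907]
t 8.1 pull mm 33.160743044999535 side 0.060578761785295754 dz 0.018300941637669488 w 0.22700773955148315 Fpull 4.672195036163235 [ 1.3228  4.5242 -0.6267]
[[ 0.1487  0.0134 -0.9888]
 [ 0.9887  0.0176  0.149 ]
 [ 0.0194 -0.9998 -0.0106]]
```

View pics/scene4c.png

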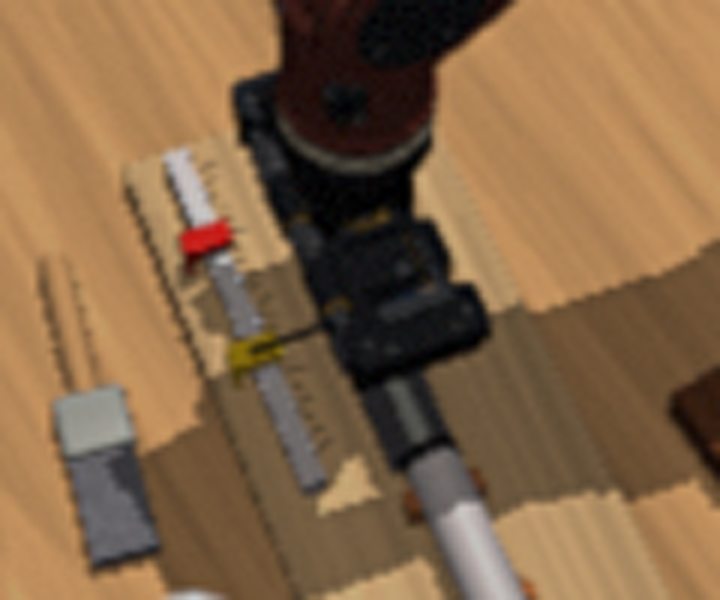

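View pics/side4c.png

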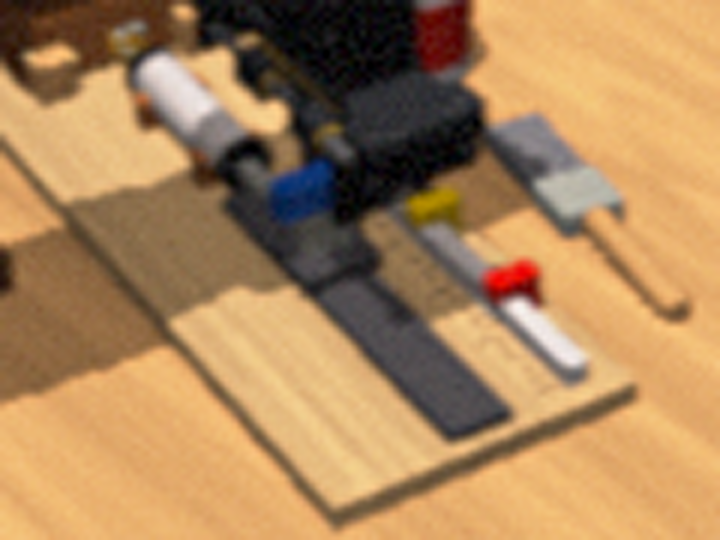

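View pics/wrist4.png

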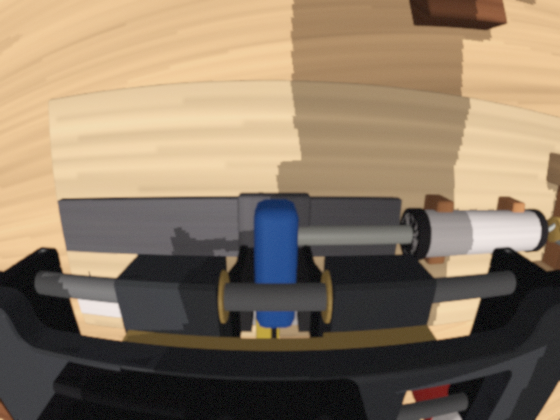

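The scene view shows the pointer lying across the yellow clip (crop ≈(255,350)). The wrist view agrees, with the yellow clip at (265,330) just under the pointer and bar. Next I'll check numerically.

```bash
python3 - <<'E'
from h import *
np.set_printoptions(precision=2,suppress=True)
yaw=1.419;ox=np.array([np.cos(yaw),np.sin(yaw),0]);oy=np.array([-np.sin(yaw),np.cos(yaw),0]);B=np.array([.5262,.0994,0])
def P(x,y,z): return B+ox*x+oy*y+np.array([0,0,z])
for n,o,k in(('scene',(220,170),6),):
    c=optics.get_calibration(n)
    for p in(.03,.034,.038,.042):
        f=lambda q:(proj(n,q,c)-o)*k
        print(p,'tip',f(P(-p,-.068,.052)),'base',f(P(-p,-.04,.052)),'clip ends',f(P(-p,-.049,.047)),f(P(-p,-.079,.047)))
c=np.load('pics/wrist4cal.npy',allow_pickle=True).item()
for p in(.03,.034,.038,.042): print(p,'wrist clip end near',proj('wrist',P(-p,-.049,.047),c),'ptr',proj('wrist',P(-p,-.055,.052),c))
im=cv2.imread('pics/wrist4.png')[290:350,220:330];cv2.imwrite('pics/w4c.png',cv2.resize(im,None,fx=7,fy=7,interpolation=cv2.INTER_CUBIC))
E
```

```text
0.03 tip [251.65 351.89] base [297.92 335.42] clip ends [283.35 344.81] [233.81 362.46]
0.034 tip [249.16 346.05] base [295.36 329.64] clip ends [280.82 339.02] [231.34 356.62]
0.038 tip [246.66 340.24] base [292.81 323.86] clip ends [278.3  333.25] [228.88 350.8 ]
0.042 tip [244.18 334.44] base [290.27 318.11] clip ends [275.78 327.49] [226.43 344.99]
0.03 wrist clip end near [277.12 314.68] ptr [277.26 326.38]
0.034 wrist clip end near [271.03 314.73] ptr [271.12 326.43]
0.038 wrist clip end near [264.92 314.75] ptr [264.98 326.46]
0.042 wrist clip end near [258.83 314.76] ptr [258.84 326.46]
```

View pics/w4c.png

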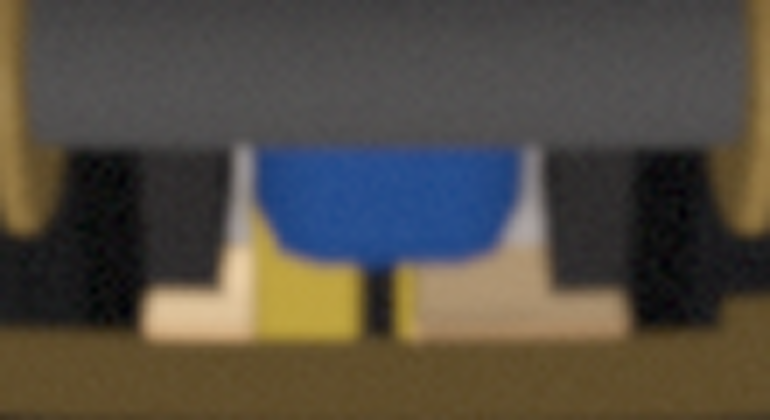

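The pointer lies over the yellow clip but about 4 mm short of its middle (crop x 377 against 332). I'll draw about 3.5 mm more and rest there.

>>> arm_command --steps '[-0.12,0,0,0,0,-0.04,0,-0.08,0,0,0,0,-0.04,0,-0.04,0,0,0,0,-0.03,0,0,0,0,0,0,0,0,0,0,0,0,0,0,0,0,0,0,0,0,0,0,0,0,0,0,0,0,0,0,0,0,0,0,0,0]'

```text
time_s: 8.77
ee_pos: [0.5243, 0.0656, 0.063]
orientation: [0.54, -0.53, -0.475, 0.449]
ft_force: [1.7, 5.7, -1.2]
gripper_width: 0.231
```

```bash
python3 d.py; python3 - <<'E'
from h import *
n='wrist';c=optics.get_calibration(n);im=optics.snapshot(n);cv2.imwrite(f'pics/w5.png',im[:,:,::-1])
cv2.imwrite('pics/w5c.png',cv2.resize(im[290:350,220:330],None,fx=7,fy=7,interpolation=cv2.INTER_CUBIC)[:,:,::-1])
E
```

```text
t 8.7667 pull mm 34.62428959457203 side -0.02241618956686864 dz -0.10435159922018988 w 0.23056638753612327 Fpull 5.905102089795511 [ 1.7222  5.7103 -1.2266]
[[ 0.1457  0.0177 -0.9892]
 [ 0.9887  0.0341  0.1462]
 [ 0.0364 -0.9993 -0.0125]]
```

View pics/w5c.png

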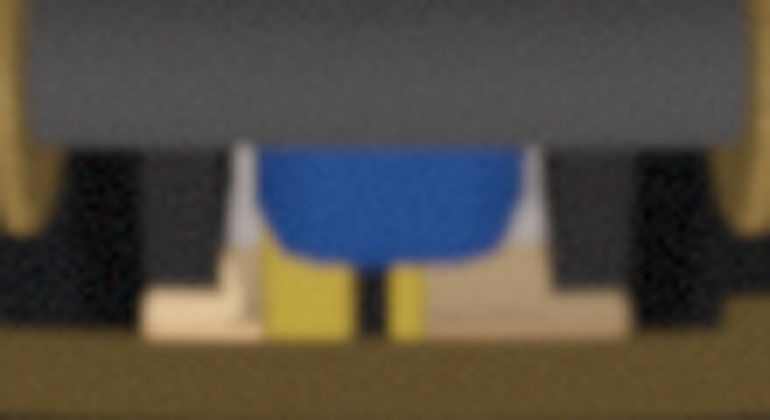

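The tilt correction went the wrong way, so I'll reverse it and pull a little further. The pointer is now at 372 against the clip middle at 343, about 3 mm short.

>>> arm_command --steps '[-0.12,0,0,0.05,0,0.1,0,-0.1,0,0,0.05,0,0.1,0,-0.08,0,0,0.05,0,0.1,0,-0.04,0,0,0,0,0.04,0,0,0,0,0,0,0,0,0,0,0,0,0,0,0,0,0,0,0,0,0,0,0,0,0,0,0,0,0]'

```text
time_s: 9.48
ee_pos: [0.5239, 0.0646, 0.063]
orientation: [0.539, -0.532, -0.465, 0.458]
ft_force: [0.7, 5.1, -1.0]
gripper_width: 0.23
```

```bash
python3 d.py; python3 - <<'E'
from h import *
n='wrist';c=optics.get_calibration(n);im=optics.snapshot(n);cv2.imwrite(f'pics/w6.png',im[:,:,::-1])
cv2.imwrite('pics/w6c.png',cv2.resize(im[290:350,220:330],None,fx=7,fy=7,interpolation=cv2.INTER_CUBIC)[:,:,::-1])
E
```

```text
t 9.4833 pull mm 35.65495827820641 side 0.23833622074093874 dz -0.10718779156104752 w 0.23015777629531733 Fpull 5.160687723179916 [ 0.6886  5.1154 -0.9835]
[[ 0.1473  0.0004 -0.9891]
 [ 0.989   0.0142  0.1473]
 [ 0.0141 -0.9999  0.0017]]
```

View pics/w6c.png

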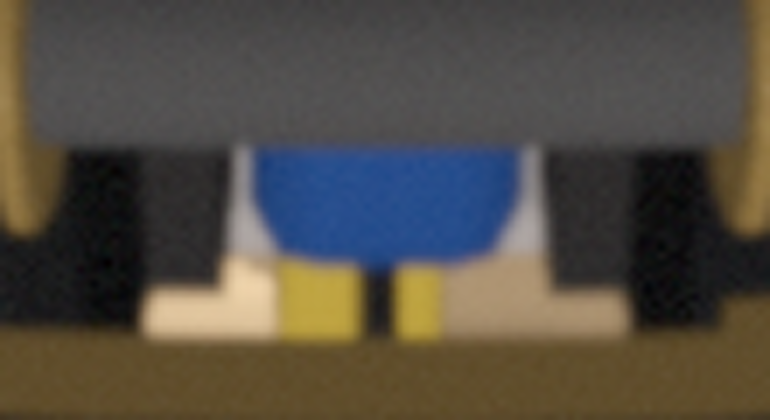

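The pointer (377) is within 2 mm of the yellow clip's middle (360). I'll rest here about two seconds.

>>> arm_command --steps '[0,0,0,0,0,0,0,0,0,0,0,0,0,0,0,0,0,0,0,0,0,0,0,0,0,0,0,0,0,0,0,0,0,0,0,0,0,0,0,0,0,0,0,0,0,0,0,0,0,0,0,0,0,0,0,0]'

```text
time_s: 10.2
ee_pos: [0.5248, 0.0702, 0.063]
orientation: [0.54, -0.53, -0.468, 0.456]
ft_force: [0.3, 4.6, -0.0]
gripper_width: 0.229
```

>>> arm_command --steps '[0,0,0,0,0,0,0,0,0,0,0,0,0,0,0,0,0,0,0,0,0,0,0,0,0,0,0,0,0,0,0,0,0,0,0,0,0,0,0,0,0,0,0,0,0,0,0,0,0,0,0,0,0,0,0,0]'

```text
time_s: 10.87
ee_pos: [0.5251, 0.0722, 0.063]
orientation: [0.54, -0.53, -0.469, 0.455]
ft_force: [0.0, 4.6, -1.1]
gripper_width: 0.227
```

>>> arm_command --steps '[0,0,0,0,0,0,0,0,0,0,0,0,0,0,0,0,0,0,0,0,0,0,0,0,0,0,0,0,0,0,0,0,0,0,0,0,0,0,0,0,0,0,0,0,0,0,0,0,0,0,0,0,0,0,0,0]'

```text
time_s: 11.53
ee_pos: [0.5251, 0.0721, 0.063]
orientation: [0.541, -0.53, -0.469, 0.455]
ft_force: [0.7, 4.0, -1.0]
gripper_width: 0.23
```

```bash
python3 d.py
```

```text
t 11.5333 pull mm 28.008433578820487 side 0.12320236309188104 dz -0.08495189081235421 w 0.22992185202019844 Fpull 4.076349696734774 [ 0.661   4.0226 -0.9869]
[[ 0.1457  0.0051 -0.9893]
 [ 0.989   0.0246  0.1458]
 [ 0.0251 -0.9997 -0.0015]]
```

With idle rows the arm re-references its measured pose, so it crept back to 28 mm. That is probably just outside the yellow clip. I'll return to the clip and hold with camera waits, which keep the last target.

>>> arm_command --steps '[-0.12,0,0,0,0,0.08,0,-0.14,0,0,0,0,0.08,0,-0.14,0,0,0,0,0.08,0,-0.12,0,0,0,0,0.04,0,-0.08,0,0,0,0,0.02,0,-0.05,0,0,0,0,0.01,0,-0.04,0,0,0,0,0,0,-0.04,0,0,0,0,0,0]'

```text
time_s: 12.2
ee_pos: [0.523, 0.0589, 0.0631]
orientation: [0.537, -0.535, -0.463, 0.459]
ft_force: [2.0, 6.4, -1.3]
gripper_width: 0.227
```

```bash
python3 d.py; python3 - <<'E'
from h import *
n='wrist';c=optics.get_calibration(n);im=optics.snapshot(n);cv2.imwrite(f'pics/w7.png',im[:,:,::-1])
cv2.imwrite('pics/w7c.png',cv2.resize(im[290:350,220:330],None,fx=7,fy=7,interpolation=cv2.INTER_CUBIC)[:,:,::-1])
E
python3 d.py
```

```text
t 12.2 pull mm 41.37791065512687 side 0.19716134259950646 dz -0.04132927435873679 w 0.22671626919778967 Fpull 6.619662501040083 [ 2.041   6.3845 -1.2744]
[[ 0.1507  0.0026 -0.9886]
 [ 0.9886  0.0057  0.1507]
 [ 0.0061 -1.     -0.0017]]
t 12.25 pull mm 41.438409948878764 side 0.20786389308877773 dz -0.056283450580382755 w 0.22649281462012552 Fpull 6.030275296259517 [ 1.4797  5.8741 -0.7789]
[[ 0.1506  0.0025 -0.9886]
 [ 0.9886  0.0057  0.1506]
 [ 0.006  -1.     -0.0016]]
```

View pics/w7c.png

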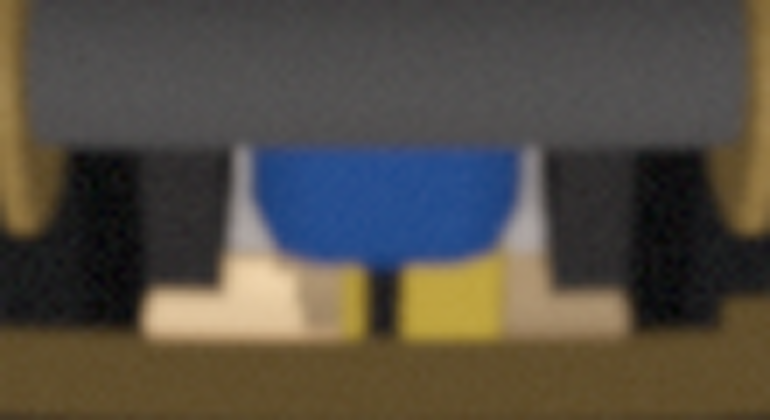

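>>> arm_command --steps '[0,0,0,0,0,0,0,0,0,0,0,0,0,0,0,0,0,0,0,0,0,0,0,0,0,0,0,0,-0.02,0,0,0,0,0,0,-0.03,0,0,0,0,0,0,-0.03,0,0,0,0,0,0,-0.03,0,0,0,0,0,0]'

```text
time_s: 12.92
ee_pos: [0.5232, 0.0598, 0.063]
orientation: [0.539, -0.534, -0.465, 0.456]
ft_force: [1.0, 6.6, -1.1]
gripper_width: 0.228
```

```bash
python3 d.py; python3 - <<'E'
from h import *
n='wrist'
for i in range(42):
    im=optics.snapshot(n)
    if i%10==0: print(status.state()['time_s'],status.state()['ee_pos'])
cv2.imwrite(f'pics/w8.png',im[:,:,::-1])
cv2.imwrite('pics/w8c.png',cv2.resize(im[290:350,220:330],None,fx=7,fy=7,interpolation=cv2.INTER_CUBIC)[:,:,::-1])
E
python3 d.py
```

```text
t 12.9167 pull mm 40.45279845394163 side 0.18468514675979097 dz -0.05137383173195453 w 0.2277169453566989 Fpull 6.722816252694768 [ 1.019   6.6451 -1.1417]
[[ 0.1515  0.0044 -0.9884]
 [ 0.9883  0.0142  0.1515]
 [ 0.0147 -0.9999 -0.0022]]
12.9667 [0.52318154 0.05977327 0.06305598]
13.4667 [0.52318354 0.05976051 0.0630535 ]
13.9667 [0.52316493 0.05975655 0.06304786]
14.4667 [0.52318404 0.0597346  0.06306234]
14.9667 [0.52318476 0.05977938 0.06306455]
t 15.0167 pull mm 40.535238317686826 side 0.20517590478838965 dz -0.07048669750034375 w 0.22659014094474011 Fpull 5.973439837701498 [ 1.5617  5.804  -1.5197]
[[ 0.1516  0.0043 -0.9884]
 [ 0.9883  0.0141  0.1516]
 [ 0.0146 -0.9999 -0.0022]]
```

View pics/w8c.png

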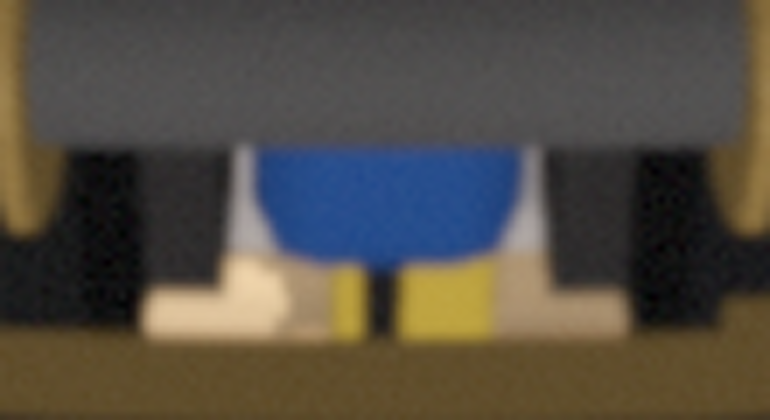

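Step 1 is secure: the pointer (383) stood within the yellow clip (333–493) for 2.1 s, still. Now I'll draw on towards red (about 117 mm), in stages.

>>> arm_command --steps '[-0.12,0,0,0,0,0.03,0,-0.2,0,0,0,0,0.03,0,-0.2,0,0,0,0,0.03,0,-0.2,0,0,0,0,0.03,0,-0.2,0,0,0,0,0.03,0,-0.2,0,0,0,0,0.03,0,-0.15,0,0,0,0,0.03,0,-0.08,0,0,0,0,0.02,0]'

```text
time_s: 15.68
ee_pos: [0.5189, 0.0322, 0.063]
orientation: [0.537, -0.536, -0.462, 0.458]
ft_force: [1.6, 7.9, -1.3]
gripper_width: 0.227
```

```bash
python3 d.py
```

```text
t 15.6833 pull mm 68.3891266912598 side 0.3073470956784643 dz -0.051486585678758856 w 0.22682315367489772 Fpull 8.012807913923687 [ 1.5552  7.8681 -1.2967]
[[ 0.1526  0.0038 -0.9883]
 [ 0.9883  0.0045  0.1526]
 [ 0.005  -1.     -0.003 ]]
```

>>> arm_command --steps '[-0.14,0,0,0,0,0.03,0,-0.2,0,0,0,0,0.03,0,-0.2,0,0,0,0,0.03,0,-0.2,0,0,0,0,0.03,0,-0.2,0,0,0,0,0.03,0,-0.2,0,0,0,0,0.03,0,-0.15,0,0,0,0,0.03,0,-0.08,0,0,0,0,0.02,0]'

```text
time_s: 16.35
ee_pos: [0.515, 0.0074, 0.063]
orientation: [-0.537, 0.538, 0.461, -0.458]
ft_force: [2.5, 9.8, -0.5]
gripper_width: 0.227
```

```bash
python3 d.py; python3 - <<'E'
from h import *
n='wrist';c=optics.get_calibration(n);im=optics.snapshot(n);cv2.imwrite(f'pics/w9.png',im[:,:,::-1])
E
```

```text
t 16.35 pull mm 93.54473034908246 side 0.38957573106462995 dz -0.05957452216687198 w 0.22723566388334537 Fpull 10.10059439928164 [ 2.5341  9.8304 -0.5472]
[[ 0.155   0.0048 -0.9879]
 [ 0.9879  0.0023  0.155 ]
 [ 0.003  -1.     -0.0044]]
```

View pics/w9.png

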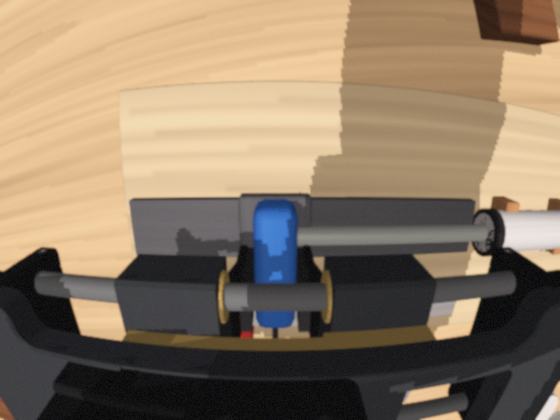

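The red clip shows at (247,335), left of the pointer at (276,333), roughly 20 mm further on. I'll draw about 15 mm and look again.

>>> arm_command --steps '[-0.14,0,0,0,0,0.03,0,-0.18,0,0,0,0,0.03,0,-0.18,0,0,0,0,0.03,0,-0.14,0,0,0,0,0.03,0,-0.1,0,0,0,0,0.03,0,-0.08,0,0,0,0,0.03,0,-0.06,0,0,0,0,0.02,0,-0.06,0,0,0,0,0.02,0]'

```text
time_s: 17.07
ee_pos: [0.5131, -0.0047, 0.063]
orientation: [-0.537, 0.538, 0.462, -0.457]
ft_force: [3.1, 9.4, -1.6]
gripper_width: 0.226
```

```bash
python3 d.py; python3 - <<'E'
from h import *
n='wrist';c=optics.get_calibration(n);im=optics.snapshot(n);cv2.imwrite(f'pics/w10.png',im[:,:,::-1])
cv2.imwrite('pics/w10c.png',cv2.resize(im[290:350,220:330],None,fx=7,fy=7,interpolation=cv2.INTER_CUBIC)[:,:,::-1])
E
```

```text
t 17.0667 pull mm 105.76655246419439 side 0.43948115289628653 dz -0.06136495147991694 w 0.22626152067407365 Fpull 9.71873988506493 [ 3.0567  9.3642 -1.6363]
[[ 0.1564  0.0066 -0.9877]
 [ 0.9877  0.0038  0.1564]
 [ 0.0048 -1.     -0.006 ]]
```

View pics/w10c.png

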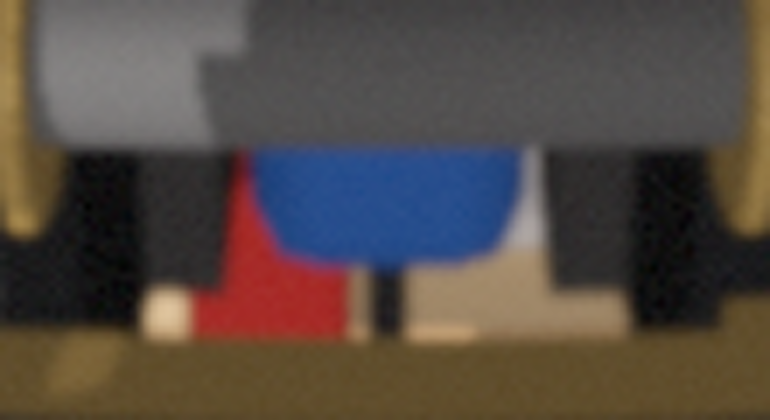

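The red clip spans 190–348 (middle 269) with the pointer at 388, so about 11.5 mm is left. I'll draw about 10 mm slowly.

>>> arm_command --steps '[-0.1,0,0,0,0,0.03,0,-0.12,0,0,0,0,0.03,0,-0.12,0,0,0,0,0.03,0,-0.12,0,0,0,0,0.03,0,-0.1,0,0,0,0,0.03,0,-0.08,0,0,0,0,0.03,0,-0.06,0,0,0,0,0.02,0,-0.06,0,0,0,0,0.02,0]'

```text
time_s: 17.78
ee_pos: [0.5121, -0.0114, 0.0631]
orientation: [-0.537, 0.538, 0.463, -0.456]
ft_force: [3.1, 10.2, -0.5]
gripper_width: 0.225
```

```bash
python3 d.py; python3 - <<'E'
from h import *
n='wrist';c=optics.get_calibration(n);im=optics.snapshot(n);cv2.imwrite(f'pics/w11.png',im[:,:,::-1])
cv2.imwrite('pics/w11c.png',cv2.resize(im[290:350,220:330],None,fx=7,fy=7,interpolation=cv2.INTER_CUBIC)[:,:,::-1])
E
```

```text
t 17.7833 pull mm 112.5764885645826 side 0.4182398870205226 dz -0.04673801072223316 w 0.2253020207722858 Fpull 10.583066416530022 [ 3.0775 10.2354 -0.4644]
[[ 0.1563  0.0085 -0.9877]
 [ 0.9877  0.0053  0.1563]
 [ 0.0065 -0.9999 -0.0076]]
```

View pics/w11c.png

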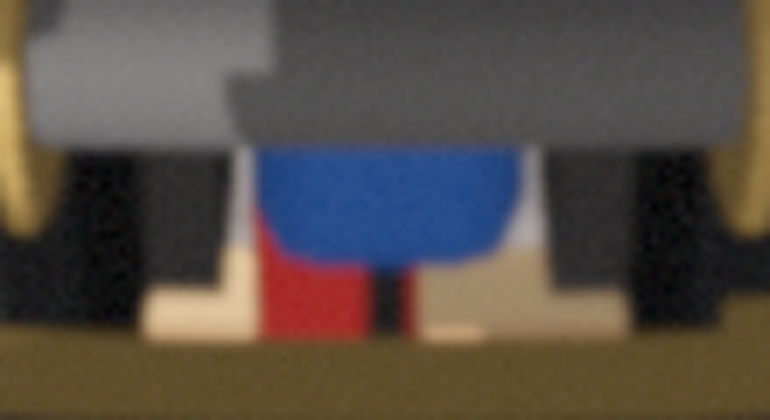

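>>> arm_command --steps '[-0.1,0,0,0,0,0.03,0,-0.1,0,0,0,0,0.03,0,-0.1,0,0,0,0,0.03,0,-0.1,0,0,0,0,0.03,0,-0.08,0,0,0,0,0.03,0,-0.06,0,0,0,0,0.03,0,-0.06,0,0,0,0,0.02,0,-0.06,0,0,0,0,0.02,0]'

```text
time_s: 18.5
ee_pos: [0.5114, -0.0155, 0.063]
orientation: [-0.537, 0.538, 0.464, -0.455]
ft_force: [3.5, 9.8, -0.3]
gripper_width: 0.228
```

```bash
python3 d.py; python3 - <<'E'
from h import *
n='wrist'
for i in range(12): im=optics.snapshot(n)
cv2.imwrite(f'pics/w12.png',im[:,:,::-1])
cv2.imwrite('pics/w12c.png',cv2.resize(im[290:350,220:330],None,fx=7,fy=7,interpolation=cv2.INTER_CUBIC)[:,:,::-1])
im=optics.snapshot('scene');cv2.imwrite('pics/s12c.png',cv2.resize(im[160:280,220:360],None,fx=5,fy=5,interpolation=cv2.INTER_CUBIC)[:,:,::-1])
E
python3 d.py
```

```text
t 18.5 pull mm 116.73722002337712 side 0.4423181551892519 dz -0.062380332468567334 w 0.22753936648331674 Fpull 10.253250453077635 [ 3.5227  9.8337 -0.2538]
[[ 0.1557  0.0101 -0.9878]
 [ 0.9878  0.0064  0.1558]
 [ 0.0079 -0.9999 -0.0089]]
t 19.15 pull mm 116.73673003254628 side 0.4537167731386518 dz -0.050634517028871895 w 0.22567140882922845 Fpull 9.530395995229405 [ 3.396   9.1218 -0.7739]
[[ 0.1557  0.01   -0.9878]
 [ 0.9878  0.0064  0.1558]
 [ 0.0079 -0.9999 -0.0089]]
```

View pics/w12c.png

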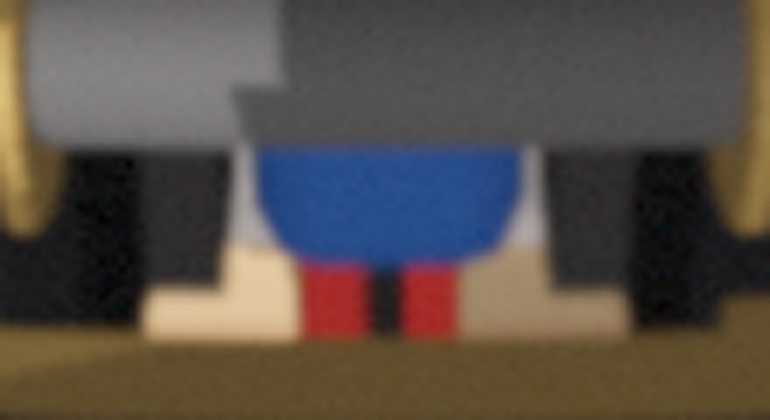

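View pics/s12c.png

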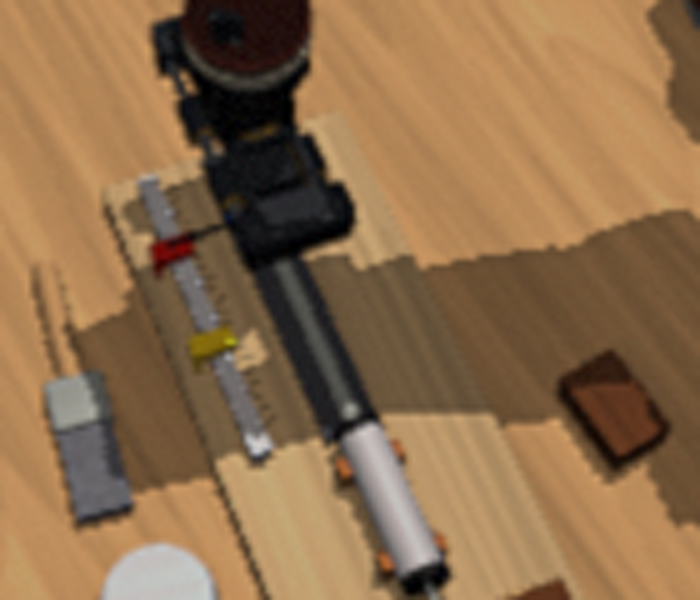

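The pointer (385) is at the middle of the red clip (300–458, middle 379), under 1 mm off, and it held still for 0.65 s. The scene view agrees and both clips are in place. I'll hand in.

```bash
python3 -c "
from cell import ticket;print(ticket.job_done())"; python3 d.py
```

```text
the job is handed in; nothing more can be done
None
the job is handed in; nothing more can be done
```

I gripped the blue T-bar from above, drew it to the yellow clip and rested there, then drew on to the red clip. I handed the job in while still holding it there; no verdict was reported.

- **Yellow clip:** My first rest drifted back to about 28 mm, just outside the clip, because rows with no movement let the spring draw the arm in slowly. I went back and rested again, still, for 2.1 s with the pointer about 3 mm past the clip's middle.
- **Red clip:** At the last check the pointer was under 1 mm from the clip's middle in the wrist picture, and it stayed still for 0.65 s before hand-in. The wrist sensor read about 10 N of spring pull.
- **Clips and other things:** Both clips looked in place in the last scene picture. I judged that by eye, and did not measure the clips or the other things on the bench again at the end.

Nothing overshot the red clip or snapped back. I estimated the clips at about 36 and 116 mm of pull beforehand. At the clips, yellow came out at about 37.5 mm and red at about 117.5 mm, so I went by the pictures.

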